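# Release the transport lock of a book scanner

### The job

The flatbed book scanner on the table was carried here with its transport lock on. On the deck in front of its lid, slide the round transport-lock knob all the way along its slot to its end stop, at the ribbed end towards the middle of the scanner, and let go of it. Leave the other control, the low oblong page-size slide, where it is.

Things in the scene. Friction and masses are not known exactly. Their poses are not given: they have to be found in the camera images.
- lock_slide (a joint): How far the transport-lock knob has been slid along its straight, level slot, in m: 0 at the locked end, 0.070 at the end stop (released). It starts somewhere between 0 and 0.025, moves with about 2 N of friction, has no spring or catch and stays where it is left.
- lock_knob (a point): Centre of the top of the lock knob: upright black cylinder, 24 mm diameter, top 36 mm above the flat deck and 86 mm above the table, 34 mm collar 2 mm high at its foot. The taller and only round grip, on the deck's right half seen from the robot. Lid front 72 mm behind it, 16 mm above the deck. Axes: y along the slot to the stop, z up. Scanner fixed; place and yaw (to 20 deg) vary.
- lock_end (a point): Point fixed on the scanner where the centre of the knob's top lies when the knob is at its end stop (same height as lock_knob). The knob slides straight towards it. A low grey rib (36 x 6 mm, 4 mm high, across the slot) lies 20 mm beyond it, at the slot's end nearest the middle of the deck.
- size_grip (a point): Centre of the top of the page-size slide, to be left alone: low black bar, 44 mm across its slot, 16 mm along it, 22 mm high, in line with the lock slot, on the deck's left half beside a row of tick marks, 130 to 270 mm beyond lock_end. It slides freely with about 2 N of friction.

How it is judged:
By the outcome, as a careful person would: the job done as asked, in the order asked, and still so for the second after the job is handed in, with the robot touching nothing.
It also fails if it takes over 26 s, if anything falls off the work surface, if the arm or the gripper's body presses on something with over 40 N, if the wrist force passes 120 N, or if a joint passes its speed limit or range.

### The arm

A 7-joint arm with a two-finger parallel gripper is mounted at the origin on the work surface. World frame = base frame: x ahead of the robot, y to its left, z up, the work surface at z = 0. Lengths are in m, angles in rad, forces in N, time in s.
With the tool pointing down it reaches from about 0.425 to 0.825 m from the base axis. Payload 3.6 kg.
Tool frame: the origin (TCP) lies between the finger pads; the fingertips stand 11 mm ahead of it and the grasp point (between the pads) lies 8 mm behind it; z points along the fingers, y is the direction in which the jaws open and shut (so a half turn about z gives the same grasp; the last joint's range is limited). The gripper opens to 93 mm and grips with 3 to 60 N. Pads are 15 mm wide; open, the fingers measure 128 mm over their backs; the gripper's body (75 mm by 188 mm) begins 65 mm behind the grasp point.
Start: joints at [-1.329, 0.615, -0.013, 1.423, 0.008, 1.103, -0.04], TCP at [0.172, 0.627, 0.23] pointing down, gripper open.
Joint ranges: [-3.12, 3.12], [-0.3, 2.06], [-1.34, 1.32], [0.26, 2.42], [-1.36, 4.5], [0.01, 1.98], [-2.84, 2.84]. Speed limits (rad/s): [2.79, 2.79, 3.14, 3.14, 3.14, 3.14, 3.14].

### API

Orientations are given as a unit quaternion [w, x, y, z].
In Python, from station import arm gives the robot as it stands. Calls block until the motion is done:
- arm.move_pose(position, orientation): joint-space move of the TCP to a pose.
- arm.movel(position, rotation=None, v=0.15): straight line of the TCP; rotation=None keeps the orientation; v is the mean speed in m/s.
- arm.set_joints(angles): joint-space move.
- arm.grip(opening, grasp_force=None): opening from 0.0 (shut) to 1.0 (fully open); grasp_force is the grip in N (None keeps the last); returns when the fingers have stopped.
- arm.dwell(seconds).
- arm.inverse_kinematics(position, orientation): joint angles nearest the present ones, or None.
- arm.get_obs(): the state.
- arm.capture(name): name is "scene" or "side" or "wrist"; returns (picture, depth): 480x640x3 uint8, red, green, blue; 480x640 float32, m along the optical axis (not along the pixel's ray), 0 where there is no reading.
- arm.camera_params(name): a dict with "fx", "fy", "cx", "cy" (pixels), "camera_from_world" (4x4, takes a point from world to camera coordinates). Camera axes: x right, y down, z forward; pixel columns grow to the right and rows downward; lengths in m; the calibration is good to about 2 mm. A picture is of the moment at which its call begins: read the wrist's pose just before it. camera_params takes no time and is no camera call; for the wrist camera it gives the pose at the moment of the call.
A pose or a line that the arm cannot do raises arm.Unreachable and nothing moves.
- arm.finish_job(): hands the job in, once; it reports no verdict.
Trained networks look in the newest picture that a camera, given by its name, has taken for a name from the list of things; names that differ only in an ending like _2 or _b are one class to them, and where a whole thing is asked for, a point or a joint stands for the part that bears it (a point fixed in the world has none). Each returns a list of dicts, best first, with "conf" (0 to 1); they miss things now and then, are a little off and sometimes report something else, mostly with a low value. They report only what shows in the picture. A call takes as long as a camera call.
- arm.regions_of(label, camera): "pixels" (480x640 bool, what is visible of it) and "box" ([centre column, centre row, width, height] in pixels, round what is visible of it).
The state is a dict: "clock": time; "qpos": joint angles; "joint_velocities": joint speeds; "tau": joint torques, N m; "tcp_pos": TCP position; "tcp_rot": TCP orientation; "ft_force": force on the tool from outside, world axes, zero at the start; "wrist_torque": the same for the moment, N m; "finger_gap": opening from 0.0 (shut) to 1.0 (fully open).
Only numpy, scipy, OpenCV 4.12 (cv2) and the standard library are available. Lean on these libraries where they do the work, as an engineer would, in place of code of your own. Each camera call takes 0.05 s, during which the arm holds its last target. There are 200 camera calls.

## Working session

There is one attempt and no reset: what is moved stays moved. The work goes in short steps, each a Python script; the robot and the scene stay as the last script left them, time stands still between calls to the robot, and variables do not carry over. Pictures are saved under pics/ and viewed, about 8 in all and at most 12, crops included, and the job is handed in when it is done.

```bash
mkdir -p pics
cat > h.py <<'E'
import numpy as np, cv2
from station import arm
def px2w(cam,P,px,d=None,z=None):
    T=np.linalg.inv(P["camera_from_world"]); px=np.atleast_2d(px).astype(float)
    r=np.c_[(px[:,0]-P["cx"])/P["fx"],(px[:,1]-P["cy"])/P["fy"],np.ones(len(px))]
    R=r@T[:3,:3].T; o=T[:3,3]
    s=np.asarray(d) if d is not None else (z-o[2])/R[:,2]
    return o+R*np.reshape(s,(-1,1))
def look(cam,name,labels):
    P=arm.camera_params(cam); im,d=arm.capture(cam)
    for l in labels:
        for r in arm.regions_of(l,cam)[:2]:
            m=r["pixels"]&(d>0); v,u=np.nonzero(m)
            if len(u)==0: continue
            w=px2w(cam,P,np.c_[u,v],d=d[m]); zt=np.percentile(w[:,2],95)
            t=w[w[:,2]>zt-.004]
            print(cam,l,round(r["conf"],2),np.round(r["box"]),len(u),"ztop",zt.round(4),"top mid",((t.min(0)+t.max(0))/2).round(4),"mean",t.mean(0).round(4),"ext",np.ptp(t,axis=0).round(3))
    cv2.imwrite(f"pics/{name}.png",im[:,:,::-1]); return P,im,d
E
python3 - <<'E'
from h import *
for c in("scene","side"): look(c,c+"0",["lock_knob","size_grip","lock_end"])
print(arm.get_obs())
a=cv2.imread("pics/scene0.png");b=cv2.imread("pics/side0.png")
cv2.imwrite("pics/both.png",cv2.resize(np.hstack([a,b]),(800,300)))
E
```

```text
scene lock_knob 0.75 [135. 326.  26.  38.] 750 ztop 0.0879 top mid [ 0.5633 -0.2197  0.0868] mean [ 0.5646 -0.22    0.0868] ext [0.023 0.022 0.006]
scene size_grip 0.56 [294. 298.  15.  35.] 421 ztop 0.0739 top mid [ 0.6133 -0.0207  0.0724] mean [ 0.6143 -0.0212  0.0727] ext [0.044 0.022 0.005]
scene lock_end 0.96 [305. 367. 450. 223.] 56067 ztop 0.0678 top mid [ 0.7434 -0.087   0.0768] mean [ 0.7562 -0.0986  0.0667] ext [0.385 0.437 0.026]
side lock_knob 0.95 [488. 385.  40.  43.] 1024 ztop 0.0854 top mid [ 0.5637 -0.2209  0.084 ] mean [ 0.5627 -0.2216  0.0844] ext [0.025 0.023 0.005]
side size_grip 0.82 [386. 287.  30.  24.] 502 ztop 0.0713 top mid [ 0.6129 -0.0214  0.0701] mean [ 0.6118 -0.0228  0.0702] ext [0.044 0.023 0.005]
side lock_end 0.8 [470. 334. 340. 274.] 47784 ztop 0.0652 top mid [ 0.7427 -0.0903  0.0739] mean [ 0.7332 -0.172   0.0647] ext [0.383 0.444 0.026]
{'clock': 0.4, 'qpos': array([-1.32949685,  0.61506195, -0.01261181,  1.42363045,  0.00810787,
        1.10336347, -0.04040257]), 'joint_velocities': array([-0.00052388, -0.00089391,  0.001293  , -0.00226748,  0.00054623,
       -0.00170594, -0.00018162]), 'tau': array([-2.63693501e-04, -4.58258665e+01,  2.08364516e-01, -1.65746105e+01,
       -6.10426697e-02,  1.52358273e-02,  1.08100098e-04]), 'tcp_pos': array([0.17193794, 0.62671102, 0.22945841]), 'tcp_rot': array([-3.93552442e-05,  1.33472928e-01,  9.91052438e-01, -2.03395174e-04]), 'ft_force': array([ 0.25365474, -0.51201729,  0.3454471 ]), 'wrist_torque': array([0.04776523, 0.0123655 , 0.00089472]), 'finger_gap': 1.001034379172361}
```

View pics/scene0.png

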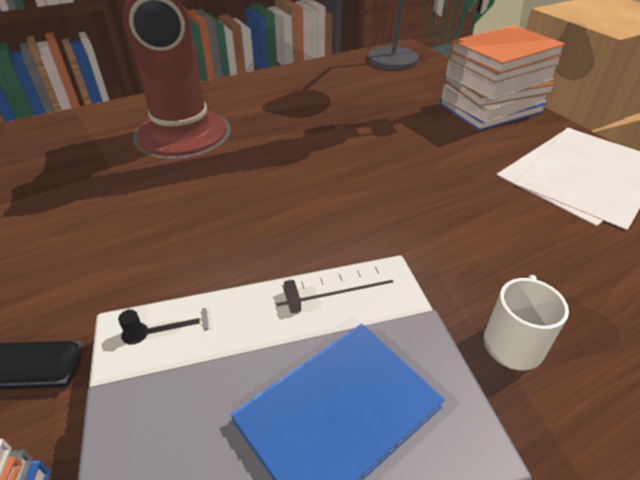

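Scene view: the knob is at about (132,325), its slot runs right to the grey rib at (206,319), and the page-size slide is at (292,296). The detections from both cameras agree. I'll move above the knob and look with the wrist camera.

```bash
cat >> h.py <<'E'
from scipy.spatial.transform import Rotation as Rn
def quat(s):  # jaws (tool y) across slot direction s, tool z down; nearest-joint choice of half turn
    best=None
    for k in(1,-1):
        y=k*np.array([s[1],-s[0],0]); z=np.array([0,0,-1.]); q=Rn.from_matrix(np.c_[np.cross(y,z),y,z]).as_quat()[[3,0,1,2]]
        j=arm.inverse_kinematics([.57,-.2,.2],q)
        if j is not None:
            c=abs(j[6])
            if best is None or c<best[0]: best=(c,q,j)
    return best[1]
E
python3 - <<'E'
from h import *
P=arm.camera_params("scene"); print("rib",px2w("scene",P,[206,319],z=.053))
s=np.array([.0495,.199]);s/=np.linalg.norm(s); q=quat(s); print(q)
k=np.array([.5635,-.2205])+s*.03
arm.move_pose([*k,.23],q)
o=arm.get_obs();print(o["clock"],o["tcp_pos"],o["qpos"])
P,im,d=look("wrist","w1",["lock_knob","size_grip"])
np.savez("w1.npz",im=im,d=d,T=P["camera_from_world"],f=[P["fx"],P["fy"],P["cx"],P["cy"]])
E
```

```text
rib [[ 0.58618277 -0.13408238  0.053     ]]
[0.         0.78784137 0.61587822 0.        ]
3.5833 [ 0.57118458 -0.19027563  0.22981486] [-0.22248096  0.68432777  0.90950089  1.58700179 -0.57625834  1.15903721
  0.57357233]
wrist lock_knob 0.94 [314. 259.  36.  48.] 1420 ztop 0.0878 top mid [ 0.5626 -0.2208  0.0864] mean [ 0.5626 -0.2202  0.0868] ext [0.023 0.023 0.005]
```

View pics/w1.png

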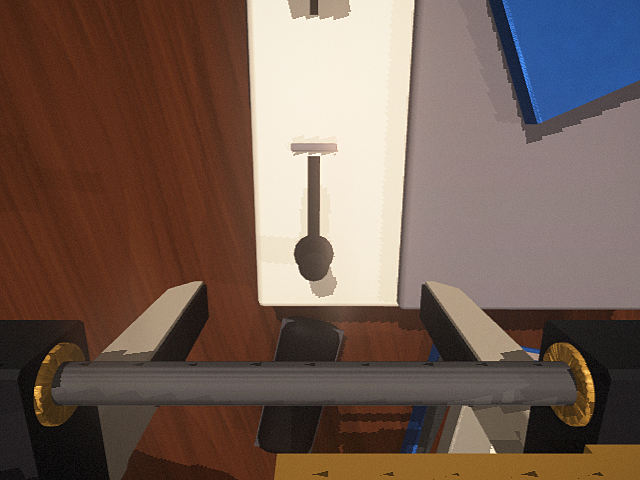

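Wrist view: knob top at about (314,270), rib at (314,147), and the slot is vertical in the image, so the direction estimate holds. The mobile lying right of the deck is clear. Next: compute the rib position, then grasp and slide.

Run:
```python
from h import *
D=np.load("w1.npz");f=D["f"];P=dict(fx=f[0],fy=f[1],cx=f[2],cy=f[3],camera_from_world=D["T"])
rib=px2w("w",P,[314,147],z=.054)[0,:2]; k=np.array([.563,-.2206])
s=np.array([.0495,.199]);s/=np.linalg.norm(s); v=rib-k
print("rib",rib,"dist",np.linalg.norm(v),"lateral",v@[s[1],-s[0]])
end=rib-.020*s; L=(end-k)@s; print("end",end,"travel left",L)
q=quat(s)
arm.grip(.6)
arm.move_pose([*k,.14],q); arm.movel([*k,.069],v=.1)
print(arm.get_obs()["ft_force"])
arm.grip(0,20); o=arm.get_obs(); print("gap mm",o["finger_gap"]*93,o["ft_force"],o["clock"])
if .045<L<.075 and o["finger_gap"]*93>18:
    arm.movel([*(k+s*(L-.008)),.069],v=.05); print(arm.get_obs()["ft_force"])
    for e in np.arange(-.005,.010,.003):
        arm.movel([*(k+s*(L+e)),.069],v=.03); o=arm.get_obs()
        F=o["ft_force"][:2]@s; print(round(e,3),"F",F.round(1),"tcp along",((o["tcp_pos"][:2]-k)@s).round(4),o["clock"])
        if abs(F)>10: break
P,im,d=look("side","s1",["lock_knob"])
```

```text
rib [ 0.58431011 -0.13549606] dist 0.08773142141863456 lateral 0.00013686949368242919
end [ 0.57948235 -0.15490463] travel left 0.06773131465375265
[ 0.35162009  0.00515574 -0.4040179 ]
gap mm 23.529119646437753 [ 0.54017077 -0.25887659  0.79298339] 6.4583
[1.91102927 0.38427182 2.50020537]
-0.005 F -0.4 tcp along 0.0627 8.05
-0.002 F -0.6 tcp along 0.0659 8.3
0.001 F -1.7 tcp along 0.0685 8.55
0.004 F -5.4 tcp along 0.0687 8.8
0.007 F -10.0 tcp along 0.0687 9.05
side lock_knob 0.91 [447. 345.  28.  32.] 517 ztop 0.0853 top mid [ 0.5795 -0.1578  0.09  ] mean [ 0.5808 -0.159   0.0845] ext [0.028 0.018 0.018]
```

The force rose steadily while the knob stayed at 68.7 mm of travel, so it is at the end stop. I'll relax the push, release, retreat and check.

Run:
```python
from h import *
s=np.array([.0495,.199]);s/=np.linalg.norm(s); k=np.array([.563,-.2206])
p=k+s*.0692
arm.movel([*p,.069],v=.03); print(arm.get_obs()["ft_force"])
arm.grip(.6); o=arm.get_obs(); print(o["finger_gap"],o["ft_force"])
arm.movel([*p,.15],v=.12); arm.movel([*(p-s*.04),.23],v=.2)
for c in("side","scene","wrist"): look(c,c+"2",["lock_knob","size_grip"])
print(arm.get_obs()["clock"])
```

```text
[ 2.52156307 -5.42964906  1.77898242]
0.6012013990708983 [0.66786573 0.30598013 0.49560485]
side lock_knob 0.81 [445. 344.  32.  34.] 794 ztop 0.0854 top mid [ 0.5802 -0.1554  0.084 ] mean [ 0.5791 -0.1557  0.0845] ext [0.023 0.022 0.005]
side lock_knob 0.31 [386. 286.  33.  20.] 492 ztop 0.0712 top mid [ 0.6125 -0.0216  0.0697] mean [ 0.6113 -0.0226  0.0701] ext [0.042 0.022 0.005]
side size_grip 0.64 [384. 287.  33.  23.] 507 ztop 0.0712 top mid [ 0.6141 -0.022   0.0697] mean [ 0.6122 -0.0226  0.0701] ext [0.045 0.021 0.005]
scene lock_knob 0.67 [191. 314.  23.  40.] 711 ztop 0.0879 top mid [ 0.579  -0.1538  0.0867] mean [ 0.5806 -0.1539  0.0869] ext [0.024 0.023 0.005]
scene size_grip 0.58 [291. 295.  19.  34.] 426 ztop 0.0744 top mid [ 0.6121 -0.0201  0.0729] mean [ 0.6138 -0.0211  0.0729] ext [0.046 0.023 0.005]
wrist lock_knob 0.56 [315. 170.  40.  46.] 1404 ztop 0.088 top mid [ 0.5789 -0.1544  0.0868] mean [ 0.5789 -0.1543  0.0869] ext [0.023 0.023 0.005]
12.0833
```

View pics/wrist2.png

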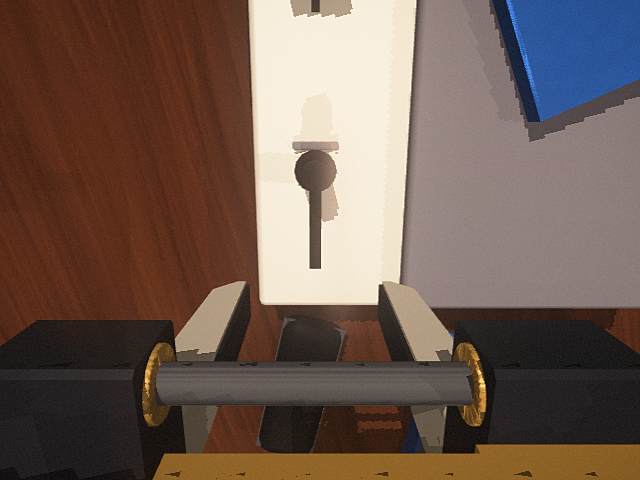

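The knob is now right beside the rib, at (315,170) against (315,146). It is at the predicted end position and the size slide hasn't moved, so I'm handing in.

```bash
python3 -c "
from station import arm
arm.finish_job()"
```

```text
the job is handed in; nothing more can be done
```

I slid the transport-lock knob all the way to its end stop, let go, moved the arm clear, and handed the job in at about 12 s on the robot's clock.

- **End stop:** I gripped the knob across its slot and pushed it about 68.7 mm. It then stopped moving while the push force rose from 2 to 10 N.
- **Position after letting go:** the wrist camera put the knob at (0.579, −0.154), within 1 mm of the end position I had worked out from the rib. The other two cameras agreed to about 2 mm.
- **Page-size slide:** it did not move, staying at about (0.613, −0.021) before and after, to within 1–2 mm.
- **Disagreements:** after the move, the side camera also labelled the page-size slide as the knob, at low confidence (0.31), and I disregarded that. In the wrist camera, the size slide was at the edge of the picture and not detected. No other check failed.

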